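Park the display train at the buffer stop

TASK

On the model-railway display board, push the red guard's van at the tail so that the whole touching row of four wagons slides along the rails as one train, right up against the red buffer stop. Then push the striped barrier arm round until it is fully closed across the track behind the van. Touch no wagon but the guard's van, lift nothing, leave everything else where it stands, and finish with the hand clear.

Things in the scene. Friction and masses are not known exactly. Their poses are not given: they have to be found in the camera images.
- track: fixed wooden board 18 mm thick, 500 mm long in y, x from -80 to +110 mm. Origin: on the table under the middle of the track. Two rails run straight along its y at x = 0, tops 26 mm above the table. Red buffer stop at its +y end (robot's left), face at y = +0.215 m; the -y end is open. With all four wagons closed up against the stop, the van's centre is at y = -0.023 m
- guard_van_center (a point): red guard's van, grey roof, always the tail (nearest the open -y end); 68 x 43 mm, 57 mm high. Point: its middle, 25 mm above the rail tops; y axis towards the stop. Tail face 34 mm to -y: black end beam 8 to 22 mm above the rail tops, red body above set back 2 mm. Slides (no free rolling) between the rails with 1.5 mm play, stops when not pushed; the row takes about 2 to 6 N
- open_wagon_center (a point): grey open wagon with two logs, one of the three wagons ahead of the van, in any order, the row starting closed up and touching; 68 mm long, 43 mm wide at most, about 48 mm high above the rail tops. Point: on its centre line half-way along, 25 mm above the rail tops; its y axis runs along the track towards the buffer stop
- tank_wagon_center (a point): green tank wagon, one of the three wagons ahead of the van, in any order, the row starting closed up and touching; 68 mm long, 43 mm wide at most, about 62 mm high above the rail tops. Point: on its centre line half-way along, 25 mm above the rail tops; its y axis runs along the track towards the buffer stop
- box_wagon_center (a point): blue box wagon with a white roof, one of the three wagons ahead of the van, in any order, the row starting closed up and touching; 68 mm long, 43 mm wide at most, about 55 mm high above the rail tops. Point: on its centre line half-way along, 25 mm above the rail tops; its y axis runs along the track towards the buffer stop
- barrier (a joint): angle (rad) of the red and white striped barrier arm about its upright pivot: 0 open, 2.2 fully closed at its end stop. At q it points q - 2.2 rad (counter-clockwise from above) from the board's +x: at 2.2 square across both rails, at 0.63 parallel to the track towards the open end, below that splayed out towards the robot. Stays where left; light friction, about 0.5 N at mid-arm
- barrier_pivot (a point): axis of the barrier arm's pivot, fixed on the board at x = -0.045, y = -0.077 m of the board (robot's side of the track), at the arm's mid-height, 40 mm above the table; the post is 14 mm across, its top 54 mm above the table
- barrier_tip (a point): free end of the barrier arm, 92 mm from the pivot axis, at mid-height; the arm is 6 mm thick and stands from 30 to 50 mm above the table; closed, its face is 17 mm behind the tail of the parked van
- goods_shed: small brick model goods shed, 34 x 64 x 50 mm high, standing on the far strip of the display board (bystander); origin under its centre
- signal_box: small brick and white model signal box, 38 x 46 x 52 mm high, standing on the far strip of the board near the buffer-stop end (bystander); origin under its centre
- shunter: green model locomotive 38 x 120 x 59 mm high, standing on the table (bystander); origin under its centre
- booklets: pile of four yellow, white and blue booklets, 105 x 148 x 32 mm high (bystander); origin under its centre
- cash_box: blue cash box 110 x 150 x 55 mm, 69 mm high with its handle (bystander); origin under its centre
- paint_pot: small jar with a red lid, 36 mm wide and 42 mm high, on the table (bystander); origin under its centre
- screwdriver: screwdriver 150 mm long lying on the table (bystander); origin at the underside, about mid-length

How it is judged (in metres and radians):
On the way, in this order (a step that is already met when the one before it is completed fails the run):
1. the four wagons stand closed up on the rails against the buffer stop (y of guard_van_center in the frame of track above -0.028 m and z of open_wagon_center in the frame of track between 0.046 and 0.056 m and x of open_wagon_center in the frame of track between -0.006 and 0.006 m and angle between each of open_wagon_center, tank_wagon_center, box_wagon_center, guard_van_center's own z axis and vertical below 0.1 rad and z of tank_wagon_center in the frame of track between 0.046 and 0.056 m and x of tank_wagon_center in the frame of track between -0.006 and 0.006 m and z of box_wagon_center in the frame of track between 0.046 and 0.056 m and x of box_wagon_center in the frame of track between -0.006 and 0.006 m and z of guard_van_center in the frame of track between 0.046 and 0.056 m and x of guard_van_center in the frame of track between -0.006 and 0.006 m and y of each of open_wagon_center, tank_wagon_center, box_wagon_center in the frame of track above 0.035 m), for 0.2 s.
2. the barrier arm is closed across the track behind the van (value of joint barrier above 2.08 rad), for 0.2 s.
At the end, for the whole second after the job is handed in: All four wagons upright on the rails, at rest and closed up against the buffer stop (van within 5 mm of its home place), and the barrier arm closed (joint above 2.08 of 2.2 rad) (all of step 1 and value of joint barrier above 2.08 rad and linear speed of each of open_wagon, tank_wagon, box_wagon, guard_van below 0.01 m/s); the robot touches nothing.
It fails at once if a wagon other than the guard's van is touched by the robot (contact force between any of the fingers, the arm and open_wagon above 0.5 N or contact force between any of the fingers, the arm and tank_wagon above 0.5 N or contact force between any of the fingers, the arm and box_wagon above 0.5 N).
It fails at once if a wagon is lifted more than 10 mm or tipped off the rails (height (world z) of any of open_wagon_center, tank_wagon_center, box_wagon_center, guard_van_center above 0.061 m or angle between any of open_wagon_center, tank_wagon_center, box_wagon_center, guard_van_center's own z axis and vertical above 0.3 rad).
It fails at once if one of the other things on the table or board is moved by more than 15 mm (distance of any of goods_shed, signal_box, shunter, booklets, cash_box, paint_pot, screwdriver from where it was at the start of the episode above 0.015 m).
It also fails if it takes over 51 s, if anything falls off the work surface, if the arm or the gripper's body presses on something with over 40 N, if the wrist force passes 120 N, or if a joint passes its speed limit or range.

ROBOT

A 6-joint arm with a two-finger parallel gripper is mounted at the origin on the work surface. World frame = base frame: x ahead of the robot, y to its left, z up, the work surface at z = 0. Lengths are in mm, angles in rad, forces in N, time in s.
With the tool pointing down it reaches from about 250 to 775 mm from the base axis. Payload 4 kg.
Tool frame: the origin (TCP) lies at the very end of the fingers, on their centre line; the grasp point (between the pads) lies ctrl.grip_point_offset behind it (ctrl.grip_point_offset is the distance from the TCP to the grasp point, in mm); y points along the fingers, z is the direction in which the jaws open and shut, and the axes are right-handed (so a half turn about y gives the same grasp; the last joint's range is limited). The gripper opens to 94 mm and grips with 3 to 60 N. Pads are 16 mm wide; open, the fingers measure 119 mm over their backs; the gripper's body (75 mm by 177 mm) begins 78 mm behind the grasp point.
Start: joints at [-1.354, 0.087, 1.371, -0, 1.684, -0.103], TCP at [172.905, -522.134, 205.506] pointing down, gripper open.
Joint ranges: [-3.1, 3.1], [-0.76, 2.03], [0.27, 2.55], [-1.08, 4.22], [0.17, 2.65], [-2.57, 2.57]. Speed limits (rad/s): [2.79, 2.79, 3.14, 3.14, 3.14, 3.14].

INTERFACE

Orientations are given as a unit quaternion [x, y, z, w].
In Python, from rig import observe, camera, ctrl gives the robot as it stands. The module is installed in compiled form; this text tells all that it offers.
- The arm moves only by the tool carry_out, never from a script. Its argument "increments" is a list that holds one entry, the list of rows, each a list of 7 numbers: the turn, a rotation vector about the tool's x, y, z in rad, then the shift along the tool's x, y, z in m, then the opening, from 0 (shut) to 1 (fully open). A call has exactly 8 rows; each row is the pose to reach, as a shift and turn from the pose commanded when the call began, along the tool's axes at that moment; what a row does not reach only later rows make up. A row lasts 1/12 s, in which the tool goes at most 41.7 mm and 7.16 degrees, less where a joint would pass 70% of its speed; a pose out of reach is approached as far as the arm can. A call with a gripper value outside its range is refused whole. The fingers move at their own pace and stop on an object; "force" is the grip in N (left out, the last holds). Time passes only in rows, so rows that repeat a pose let the fingers close, or fill a call up. It gives the time, the measured TCP pose, the force and the opening at its end, in the units of the state.
- observe(): the state, without advancing time (a new reading comes with each control period).
- camera(name): name is "side" or "top" or "wrist"; returns a dict with "color" (384x512x3 uint8, red, green, blue), "intrinsics" (3x3 intrinsics, pixels), "distortion" ([k1, k2, p1, p2, k3] as OpenCV has them; the pictures are not rectified), "rvec" (rotation vector, rad) and "tvec" (3), from world to camera coordinates, as OpenCV has them; the wrist camera has in their place "mount" (4x4, takes a point from camera to tool coordinates, whose origin is the TCP and whose axes are the tool frame's). Camera axes: x right, y down, z forward; pixel columns grow to the right and rows downward; lengths in mm; the calibration is good to about 2 mm. A picture is of the moment at which its call begins: read the wrist's pose just before it. There is no depth.
- ctrl.job_done(): hands the job in, once; it reports no verdict.
The state is a dict: "t": time; "qpos": joint angles; "qd": joint speeds; "tau": joint torques, N m; "ee_pos": TCP position; "tcp_rot": TCP orientation; "contact_force": force on the tool from outside, world axes, zero at the start; "torque": the same for the moment, N m; "opening": finger opening in mm.
Only numpy, scipy, OpenCV 4.12 (cv2) and the standard library are available. Lean on these libraries where they do the work, as an engineer would, in place of code of your own. Each camera call takes 0.05 s, during which the arm holds its last target. There are 200 camera calls.

## Working session

There is one attempt and no reset: what is moved stays moved. The work goes in short steps, Python scripts to look and compute and a tool call to move; the robot and the scene stay as the last step left them, time stands still between calls to the robot, and variables do not carry over. Pictures are saved under pics/ and viewed, about 8 in all and at most 12, crops included, and the job is handed in when it is done.

Besides the shell and the picture viewer there is one more tool, called after "Request:" as a command line: name --argument value ..., lists and objects as JSON in quotes. carry_out: Moves the arm, as the interface text tells. Its arguments: {"type":"object","properties":{"increments":{"type":"array","items":{"type":"array","items":{"type":"array","items":{"type":"number"}}}},"force":{"type":"number"}},"required":["increments"]}

```bash
mkdir -p pics; cat > h.py <<'E'
import numpy as np, cv2
from rig import observe, camera, ctrl
from scipy.spatial.transform import Rotation as R
def ray(c,uv,z):
    K=c['intrinsics'];n=cv2.undistortPoints(np.array([[uv]],float),np.array(K),np.array(c['distortion']))[0,0]
    Rm=cv2.Rodrigues(np.array(c['rvec'],float))[0];t=np.array(c['tvec'],float).ravel()
    o=-Rm.T@t;d=Rm.T@np.array([n[0],n[1],1]);return o+d*(z-o[2])/d[2]
def proj(c,P):
    return cv2.projectPoints(np.array(P,float).reshape(-1,3),np.array(c['rvec'],float),np.array(c['tvec'],float),np.array(c['intrinsics']),np.array(c['distortion']))[0].reshape(-1,2)
E
python3 - <<'E'
from h import *
import pickle
s=observe();print(s['t'],s['ee_pos'],s['tcp_rot'],R.from_quat(s['tcp_rot']).as_matrix().round(3),ctrl.grip_point_offset,s['opening'])
for n in['top','side']:
    c=camera(n);pickle.dump(c,open(n+'.pkl','wb'));cv2.imwrite(f'pics/{n}0.png',cv2.resize(c['color'][:,:,::-1],(800,600),interpolation=cv2.INTER_CUBIC))
    Rm=cv2.Rodrigues(np.array(c['rvec'],float))[0];print(n,-Rm.T@np.ravel(c['tvec']))
E
```

```text
0.0 [ 172.76514407 -521.59039387  204.3159425 ] [-0.11263784  0.69886278 -0.69730971  0.11252868] [[-0.949 -0.001  0.314]
 [-0.314  0.002 -0.949]
 [-0.    -1.    -0.002]] 18.8 93.53678987561578
top [ 373.80865187   39.28867678 1250.97320578]
side [-126.33184882  771.54544693  714.09090399]
```

View pics/top0.png

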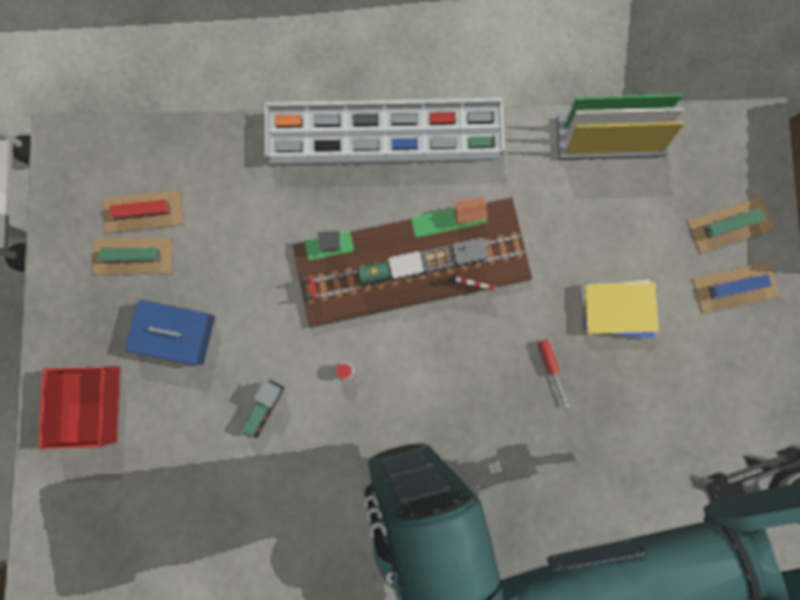

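View pics/side0.png

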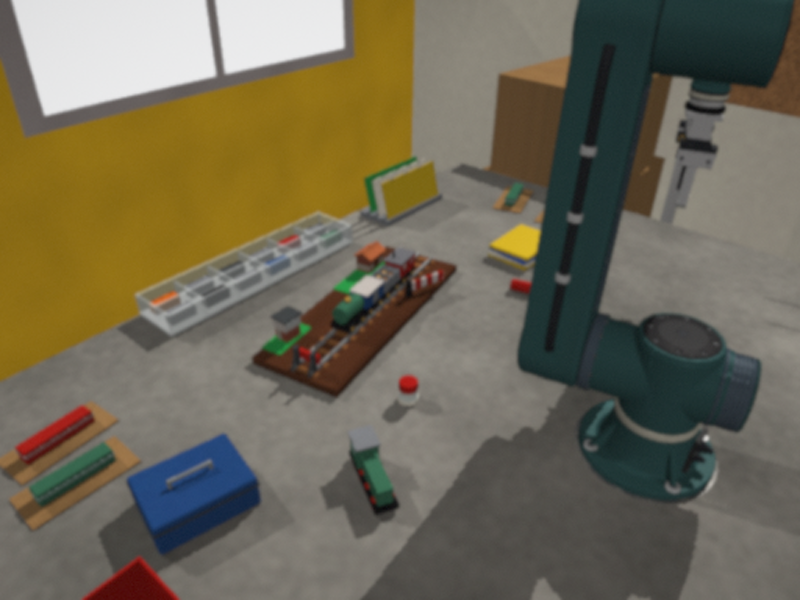

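The top view shows the board at about (293–532, 198–325), van (grey roof) at about (469,250), barrier at (455–494, 280–288), buffer stop at (312,287). I'll enlarge it for corners.

```bash
python3 - <<'E'
import pickle,cv2
c=pickle.load(open('top.pkl','rb'))['color'][:,:,::-1][120:215,180:345]
cv2.imwrite('pics/topc.png',cv2.resize(c,None,fx=4.8,fy=4.8,interpolation=cv2.INTER_CUBIC))
E
```

```text
(no output)
```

View pics/topc.png

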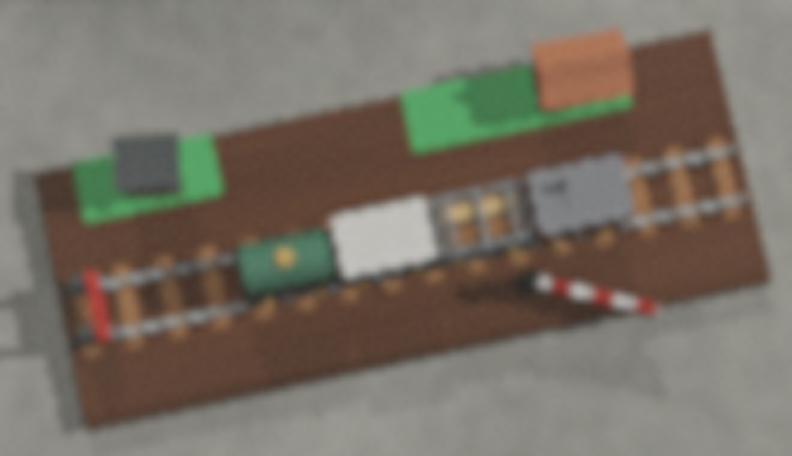

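Crop: board corners (711,32), (769,282), (83,428), (38,174); van roof corners (527,172), (625,155), (636,215), (541,233); pivot about (530,283); arm tip (655,308).

```bash
python3 - <<'E'
from h import *
import pickle
from scipy.optimize import least_squares
c=pickle.load(open('top.pkl','rb'))
f=lambda p:(180+(p[0]+.5)/4.8-.5,120+(p[1]+.5)/4.8-.5)
px=[f(p) for p in[(711,32),(769,282),(83,428),(38,174)]]
L=np.array([[110,-250],[-80,-250],[-80,250],[110,250]],float)
W=np.array([ray(c,p,18)[:2] for p in px])
def T(q,l,):
    C,S=np.cos(q[2]),np.sin(q[2]);return np.array(l)@np.array([[C,S],[-S,C]])+q[:2]
r=least_squares(lambda q:(T(q,L)-W).ravel(),[500,0,0]);q=r.x
print(q,r.fun.round(1));np.save('q.npy',q)
inv=lambda w:(np.array(w)-q[:2])@np.array([[np.cos(q[2]),-np.sin(q[2])],[np.sin(q[2]),np.cos(q[2])]])
for n,p,z in[('pivot',(530,283),54),('tip',(655,308),50),('v1',(527,172),83),('v2',(625,155),83),('v3',(636,215),83),('v4',(541,233),83),('stop0',(90,270),50),('stop1',(100,340),50),('shed',(583,70),68)]:
    w=ray(c,f(p),z)[:2];print(n,w.round(1),inv(w).round(1))
E
```

```text
[5.76316998e+02 4.11107611e+00 1.86247289e-01] [ 1.8 -1.2 -1.9 -3.2 -2.1  0.1  2.2  4.4]
pivot [544.1 -79.8] [-47.2 -76.5]
tip [ 525.1 -166. ] [ -81.8 -157.7]
v1 [616.  -77.4] [ 23.9 -87.5]
v2 [ 626.2 -144.3] [  21.5 -155.1]
v3 [ 584.7 -150.1] [ -20.3 -153.1]
v4 [573.9 -85.5] [-19.  -87.6]
stop0 [560.8 224.3] [ 25.5 219.3]
stop1 [511.9 217.8] [-23.8 221.9]
shed [ 689.8 -120. ] [  88.6 -142.9]
```

```bash
cat >> h.py <<'E'
q=np.load('q.npy');Q=R.from_rotvec([0,0,q[2]]).as_matrix();O=np.array([q[0],q[1],0])
def st():
    s=observe();M=R.from_quat(s['tcp_rot']).as_matrix();p=Q.T@(np.array(s['ee_pos'])-O)
    print('t %.2f'%s['t'],'local',p.round(1),'F_local',(Q.T@np.array(s['contact_force'])).round(2),'open %.1f'%s['opening'])
    G=np.stack([-Q[:,0],-Q[:,2],-Q[:,1]],1)
    print('turn to goal',R.from_matrix(M.T@G).as_rotvec().round(4));return M,p
def sh(*l):
    M,p=st()
    for t in l: print(t,((M.T@Q@(np.array(t)-p))/1000).round(4))
E
python3 -c "
from h import *
sh((0,-195,150))"
```

```text
t 0.10 local [-493.9 -441.9  204.4] F_local [ 0.31 -0.71  0.48] open 93.5
turn to goal [ 2.000e-03  1.335e-01 -1.000e-04]
(0, -195, 150) [-0.5224  0.0549 -0.1789]
```

Request:
carry_out --increments '[[[0.002,0.067,0,-0.035,0,-0.012,0],[0.002,0.1335,0,-0.07,0,-0.024,0],[0.002,0.1335,0,-0.105,0.003,-0.036,0],[0.002,0.1335,0,-0.14,0.006,-0.048,0],[0.002,0.1335,0,-0.175,0.01,-0.06,0],[0.002,0.1335,0,-0.21,0.015,-0.072,0],[0.002,0.1335,0,-0.245,0.02,-0.084,0],[0.002,0.1335,0,-0.28,0.025,-0.096,0]]]'

```text
t: 0.77
ee_pos: [409.5, -341.4, 179.8]
tcp_rot: [0.066, -0.704, 0.705, -0.066]
contact_force: [0.9, 0.5, 0.4]
opening: 44.0
```

```bash
python3 -c "
from h import *
sh((0,-195,150))"
```

```text
t 0.77 local [-227.9 -308.7  179.8] F_local [1.02 0.34 0.39] open 44.0
turn to goal [-0.0015 -0.      0.0003]
(0, -195, 150) [-0.2279  0.0296 -0.1137]
```

Request:
carry_out --increments '[[[0,0,0,-0.035,0.005,-0.018,0],[0,0,0,-0.07,0.01,-0.035,0],[0,0,0,-0.105,0.015,-0.053,0],[0,0,0,-0.14,0.02,-0.07,0],[0,0,0,-0.175,0.025,-0.088,0],[0,0,0,-0.205,0.03,-0.103,0],[0,0,0,-0.228,0.03,-0.114,0],[0,0,0,-0.228,0.03,-0.114,0]]]'

```text
t: 1.43
ee_pos: [614.0, -184.7, 148.1]
tcp_rot: [-0.068, 0.704, -0.704, 0.067]
contact_force: [-0.1, 1.2, -0.2]
opening: 0.6
```

```bash
python3 -c "
from h import *
sh((0,-195,36))
M=R.from_quat(observe()['tcp_rot']).as_matrix();e=np.array(observe()['ee_pos'])
c=camera('wrist');print(np.array(c['mount']).round(2))
import pickle;pickle.dump((M,e,c),open('w1.pkl','wb'))
cv2.imwrite('pics/w1.png',cv2.resize(c['color'][:,:,::-1],(800,600),interpolation=cv2.INTER_CUBIC))"
```

```text
t 1.43 local [   2.1 -192.5  148.1] F_local [ 0.1   1.22 -0.2 ] open 0.6
turn to goal [0.0009 0.0055 0.0005]
(0, -195, 36) [0.0021 0.1121 0.0026]
[[  -0.      0.97    0.24  -71.21]
 [   0.     -0.24    0.97 -179.75]
 [   1.      0.     -0.     -0.42]
 [   0.      0.      0.      1.  ]]
```

View pics/w1.png

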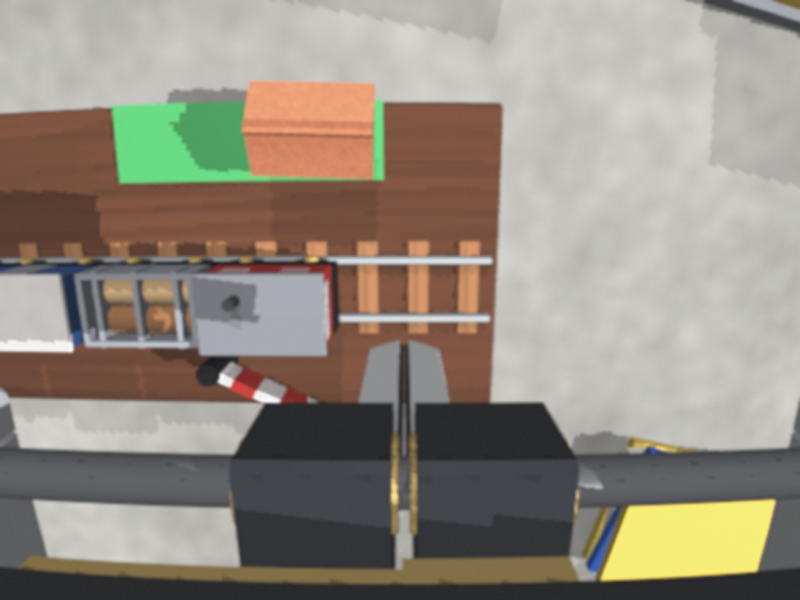

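The wrist view shows the van's tail at about (328–337, 265–355), the shut fingers at (360–447, 342–400), wide black knuckles above them (232–578, 403+), and the barrier arm from (210,371) to (318,403). I need the knuckle height and the tail position.

```bash
python3 - <<'E'
from h import *
import pickle
M,e,c=pickle.load(open('w1.pkl','rb'));m=np.array(c['mount']);K=np.array(c['intrinsics']);D=np.array(c['distortion']);print(K.round(0).tolist(),D.round(3))
def tr(p):
    n=cv2.undistortPoints(np.array([[((p[0]+.5)/1.5625-.5,(p[1]+.5)/1.5625-.5)]]),K,D)[0,0];return m[:3,3],m[:3,:3]@[n[0],n[1],1]
def loc(p,z):
    o,d=tr(p);o=Q.T@(M@o+e-O);d=Q.T@M@d;return (o+d*(z-o[2])/d[2]).round(1)
for n,p,z in[('roofA',(328,272),83),('roofB',(327,355),83),('beamtop',(338,268),48),('railend',(492,261),26),('railend2',(490,318),26),('board corner',(501,104),18),('pivot',(213,371),54),('arm@',(318,400),50)]:print(n,loc(p,z))
for p in[(262,403),(543,403),(232,458),(578,458),(360,400),(447,400),(385,342),(410,342)]:
    o,d=tr(p);print(p,[(h,(o+d*(-h-o[1])/d[1])[[0,2]].round(1).tolist()) for h in(0,40,60,80,97)])
E
```

```text
[[326.0, 0.0, 258.0], [0.0, 326.0, 191.0], [0.0, 0.0, 1.0]] [-0.079  0.     0.     0.     0.   ]
roofA [  25.4 -154.8   83. ]
roofB [ -17.7 -153.    83. ]
beamtop [  20.9 -155.2   48. ]
railend [  21.7 -244.8   26. ]
railend2 [ -13.9 -245.3   26. ]
board corner [ 112.6 -247.5   18. ]
pivot [-39.2 -81.3  54. ]
arm@ [ -58.4 -141.4   50. ]
(262, 403) [(0, [15.3, -55.2]), (40, [-4.0, -43.0]), (60, [-13.6, -36.9]), (80, [-23.2, -30.8]), (97, [-31.4, -25.6])]
(543, 403) [(0, [15.1, 53.5]), (40, [-4.1, 41.5]), (60, [-13.7, 35.5]), (80, [-23.3, 29.5]), (97, [-31.5, 24.4])]
(232, 458) [(0, [39.6, -69.3]), (40, [15.0, -54.0]), (60, [2.6, -46.3]), (80, [-9.7, -38.7]), (97, [-20.2, -32.1])]
(578, 458) [(0, [39.5, 69.6]), (40, [14.8, 54.0]), (60, [2.5, 46.2]), (80, [-9.8, 38.5]), (97, [-20.3, 31.8])]
(360, 400) [(0, [13.7, -17.2]), (40, [-5.2, -13.4]), (60, [-14.6, -11.6]), (80, [-24.1, -9.7]), (97, [-32.1, -8.1])]
(447, 400) [(0, [13.7, 16.2]), (40, [-5.2, 12.5]), (60, [-14.7, 10.7]), (80, [-24.1, 8.8]), (97, [-32.1, 7.2])]
(385, 342) [(0, [-9.8, -7.4]), (40, [-23.5, -5.8]), (60, [-30.3, -5.1]), (80, [-37.1, -4.3]), (97, [-42.9, -3.6])]
(410, 342) [(0, [-9.8, 1.9]), (40, [-23.5, 1.4]), (60, [-30.3, 1.1]), (80, [-37.1, 0.9]), (97, [-42.9, 0.7])]
```

The knuckles' undersides are about 50 mm above the TCP and they reach about ±39 mm along the jaw axis. With the jaws along the track they would overhang the van roof with almost no clearance. I'll turn the tool 90° so the jaws lie across the track.

```bash
python3 - <<'E'
from h import *
print(observe()['qpos'])
sh((2.5,-200,120),(2.5,-200,39))
E
```

```text
[-3.83586912e-01  3.05189027e-01  1.22756585e+00 -1.58992671e-03
  1.61013670e+00  9.97096494e-01]
t 1.48 local [ 1.000e-01 -1.942e+02  1.486e+02] F_local [-0.37 -0.39 -0.11] open 0.7
turn to goal [-0.0006  0.0038  0.002 ]
(2.5, -200, 120) [-0.0025  0.0286  0.0058]
(2.5, -200, 39) [-0.0026  0.1096  0.0058]
```

Request:
carry_out --increments '[[[0,-0.12,0,-0.002,0.004,0.006,0],[0,-0.24,0,-0.002,0.008,0.006,0],[0,-0.36,0,-0.002,0.012,0.006,0],[0,-0.48,0,-0.002,0.016,0.006,0],[0,-0.6,0,-0.002,0.02,0.006,0],[0,-0.72,0,-0.002,0.024,0.006,0],[0,-0.84,0,-0.002,0.028,0.006,0],[0,-0.96,0,-0.002,0.028,0.006,0]]]'

```text
t: 2.15
ee_pos: [612.7, -195.5, 121.1]
tcp_rot: [0.386, -0.593, 0.593, -0.384]
contact_force: [0.1, 0.8, 0.3]
opening: 0.4
```

```bash
sed -i 's/G=np.stack.*/G=np.stack([-Q[:,1],-Q[:,2],Q[:,0]],1)/' h.py; python3 -c "
from h import *
sh((2.5,-200,75))"
```

```text
t 2.15 local [  -1.2 -202.9  121.1] F_local [0.25 0.75 0.29] open 0.4
turn to goal [ 0.002  -0.6066  0.002 ]
(2.5, -200, 75) [-0.0046  0.0461  0.0014]
```

Request:
carry_out --increments '[[[0,-0.12,0,-0.004,0.008,0.001,0],[0,-0.24,0,-0.004,0.016,0.001,0],[0,-0.36,0,-0.004,0.024,0.001,0],[0,-0.48,0,-0.004,0.032,0.001,0],[0,-0.607,0,-0.004,0.04,0.001,0],[0,-0.607,0,-0.004,0.046,0.001,0],[0,-0.607,0,-0.004,0.046,0.001,0],[0,-0.607,0,-0.004,0.046,0.001,0]]]'

```text
t: 2.82
ee_pos: [616.3, -191.8, 76.0]
tcp_rot: [0.543, -0.453, 0.454, -0.542]
contact_force: [0.1, -0.6, 0.6]
opening: 0.5
```

```bash
python3 -c "
from h import *
sh((2.5,-200,39),(2.5,-168,39))"
```

```text
t 2.82 local [   3. -200.   76.] F_local [ 0.03 -0.59  0.55] open 0.5
turn to goal [ 0.0009 -0.0074  0.0017]
(2.5, -200, 39) [-0.      0.037  -0.0005]
(2.5, -168, 39) [-0.032   0.037  -0.0007]
```

Request:
carry_out --increments '[[[0,0,0,0,0.01,0,0],[0,0,0,0,0.02,0,0],[0,0,0,0,0.03,0,0],[0,0,0,0,0.037,0,0],[0,0,0,-0.008,0.037,0,0],[0,0,0,-0.016,0.037,0,0],[0,0,0,-0.024,0.037,0,0],[0,0,0,-0.032,0.037,0,0]]]'

```text
t: 3.48
ee_pos: [611.7, -158.8, 39.9]
tcp_rot: [0.544, -0.451, 0.453, -0.543]
contact_force: [-0.5, -0.1, 0.2]
opening: 0.4
```

```bash
python3 -c "
from h import *
sh((2.5,-145,39))
c=camera('top')['color'][:,:,::-1][120:215,180:345]
w=camera('wrist')['color'][:,:,::-1]
a=cv2.resize(c,(521,300),interpolation=cv2.INTER_CUBIC);b=cv2.resize(w,(400,300))
s=camera('side')['color'][:,:,::-1][150:240,150:310];s=cv2.resize(s,(400,300)[:2],interpolation=cv2.INTER_CUBIC)
cv2.imwrite('pics/m2.png',np.vstack([np.hstack([b,s]),np.hstack([a,np.zeros((300,279,3),np.uint8)])]))"
```

```text
t 3.48 local [   4.6 -166.6   39.9] F_local [-0.51 -0.01  0.24] open 0.4
turn to goal [-0.0012 -0.0033  0.0025]
(2.5, -145, 39) [-0.0216  0.0009 -0.0021]
```

View pics/m2.png

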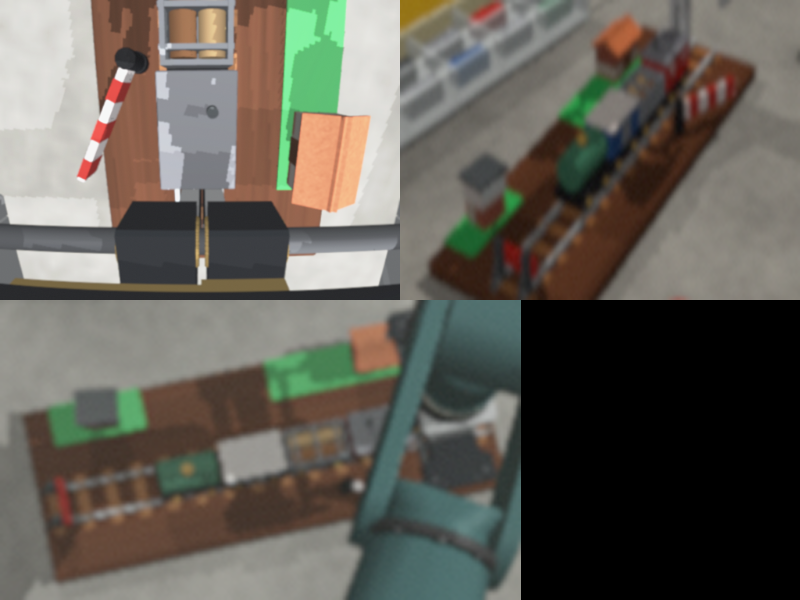

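Wrist: fingers (centre column 202) are in line with the van (160–238), clear of the barrier and shed. Pushing gently.

Request:
carry_out --increments '[[[0,0,0,-0.003,0.001,-0.001,0],[0,0,0,-0.006,0.001,-0.001,0],[0,0,0,-0.009,0.001,-0.001,0],[0,0,0,-0.012,0.001,-0.001,0],[0,0,0,-0.015,0.001,-0.001,0],[0,0,0,-0.018,0.001,-0.001,0],[0,0,0,-0.021,0.001,-0.001,0],[0,0,0,-0.024,0.001,-0.001,0]]]'

```text
t: 4.3
ee_pos: [606.2, -136.6, 38.5]
tcp_rot: [0.544, -0.451, 0.453, -0.543]
contact_force: [0.9, -3.5, 1.6]
opening: 0.3
```

```bash
python3 -c "
from h import *
sh((2.5,-75,39))"
```

```text
t 4.30 local [   3.3 -143.8   38.5] F_local [ 0.21 -3.6   1.57] open 0.3
turn to goal [-0.0007 -0.004   0.003 ]
(2.5, -75, 39) [-0.0688 -0.0007 -0.0011]
```

Request:
carry_out --increments '[[[0,0,0,-0.004,0,0,0],[0,0,0,-0.008,0,0,0],[0,0,0,-0.012,0,0,0],[0,0,0,-0.016,0,0,0],[0,0,0,-0.02,0,0,0],[0,0,0,-0.024,0,0,0],[0,0,0,-0.028,0,0,0],[0,0,0,-0.032,0,0,0]]]'

```text
t: 4.97
ee_pos: [600.4, -104.8, 38.5]
tcp_rot: [0.544, -0.451, 0.453, -0.543]
contact_force: [0.7, -4.4, 2.6]
opening: 0.3
```

```bash
python3 -c "
from h import *
sh((2.5,-75,39))
c=camera('wrist')['color'][:,:,::-1];cv2.imwrite('pics/w3.png',c)"
```

```text
t 4.97 local [   3.5 -111.5   38.5] F_local [-0.17 -4.46  2.61] open 0.3
turn to goal [-0.0007 -0.0037  0.0028]
(2.5, -75, 39) [-0.0365 -0.0006 -0.0012]
```

View pics/w3.png

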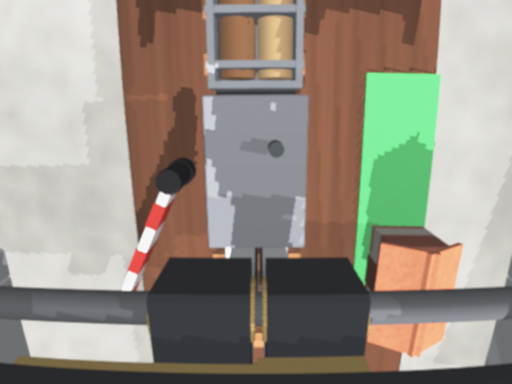

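The row is moving straight: van at (205–308, 95–248), gripper clear of post and shed. Continuing.

Request:
carry_out --increments '[[[0,0,0,-0.004,0,0,0],[0,0,0,-0.008,0,0,0],[0,0,0,-0.012,0,0,0],[0,0,0,-0.016,0,0,0],[0,0,0,-0.02,0,0,0],[0,0,0,-0.024,0,0,0],[0,0,0,-0.028,0,0,0],[0,0,0,-0.032,0,0,0]]]'

```text
t: 5.68
ee_pos: [594.6, -73.6, 38.4]
tcp_rot: [0.544, -0.451, 0.453, -0.543]
contact_force: [1.8, -5.3, 3.2]
opening: 0.6
```

Request:
carry_out --increments '[[[0,0,0,-0.001,0,0,0],[0,0,0,-0.002,0,0,0],[0,0,0,-0.003,0,0,0],[0,0,0,-0.004,0,0,0],[0,0,0,-0.005,0,0,0],[0,0,0,-0.006,0,0,0],[0,0,0,-0.007,0,0,0],[0,0,0,-0.008,0,0,0]]]'

```text
t: 6.35
ee_pos: [593.2, -66.1, 38.4]
tcp_rot: [0.544, -0.451, 0.453, -0.543]
contact_force: [0.2, -6.2, 3.1]
opening: 0.4
```

```bash
python3 -c "
from h import *
st()"
```

```text
t 6.35 local [  3.6 -72.1  38.4] F_local [-0.96 -6.15  3.13] open 0.4
turn to goal [-0.0006 -0.0039  0.0032]
```

Step by step until the force jumps at the stop.

Request:
carry_out --increments '[[[0,0,0,-0.0007,0,0,0],[0,0,0,-0.0014,0,0,0],[0,0,0,-0.0021,0,0,0],[0,0,0,-0.0028,0,0,0],[0,0,0,-0.0035,0,0,0],[0,0,0,-0.004,0,0,0],[0,0,0,-0.0045,0,0,0],[0,0,0,-0.005,0,0,0]]]'

```text
t: 7.02
ee_pos: [592.3, -61.2, 38.4]
tcp_rot: [0.544, -0.451, 0.453, -0.543]
contact_force: [1.0, -5.4, 4.1]
opening: 0.3
```

Request:
carry_out --increments '[[[0,0,0,-0.0004,0,0,0],[0,0,0,-0.0008,0,0,0],[0,0,0,-0.0012,0,0,0],[0,0,0,-0.0016,0,0,0],[0,0,0,-0.002,0,0,0],[0,0,0,-0.0024,0,0,0],[0,0,0,-0.0027,0,0,0],[0,0,0,-0.003,0,0,0]]]'

```text
t: 7.68
ee_pos: [592.2, -60.6, 38.5]
tcp_rot: [0.545, -0.45, 0.455, -0.542]
contact_force: [2.2, -9.8, 2.1]
opening: 0.2
```

Request:
carry_out --increments '[[[0,0,0,-0.0005,0,0,0],[0,0,0,-0.001,0,0,0],[0,0,0,-0.0015,0,0,0],[0,0,0,-0.002,0,0,0],[0,0,0,-0.002,0,0,0],[0,0,0,-0.002,0,0,0],[0,0,0,-0.002,0,0,0],[0,0,0,-0.002,0,0,0]]]'

```text
t: 8.35
ee_pos: [592.1, -60.6, 38.5]
tcp_rot: [0.545, -0.449, 0.456, -0.541]
contact_force: [2.9, -14.6, 1.0]
opening: 0.8
```

```bash
python3 -c "
from h import *
sh((-105,-110,95),(-90,-120,39))"
```

```text
t 8.35 local [  3.6 -66.5  38.5] F_local [  0.18 -14.89   0.96] open 0.8
turn to goal [-0.001 -0.005  0.011]
(-105, -110, 95) [ 0.0447 -0.0561 -0.1083]
(-90, -120, 39) [ 0.054   0.     -0.0933]
```

The row is hard against the stop (15 N, no further motion). Now I'll back off, lift and go over to the robot side of the barrier.

Request:
carry_out --increments '[[[0,0,0,0.01,0,0,0],[0,0,0,0.03,0,0,0],[0,0,0,0.05,-0.01,0,0],[0,0,0,0.06,-0.04,0,0],[0,0,0,0.06,-0.065,-0.01,0],[0,0,0,0.06,-0.065,-0.04,0],[0,0,0,0.06,-0.065,-0.07,0],[0,0,0,0.06,-0.065,-0.1,0]]]'

```text
t: 9.02
ee_pos: [502.1, -130.8, 102.3]
tcp_rot: [-0.543, 0.453, -0.451, 0.544]
contact_force: [-1.5, -0.3, 0.1]
opening: 0.0
```

```bash
python3 - <<'E'
from h import *
sh((-97,-122,39))
w=camera('wrist')['color'][:,:,::-1];cv2.imwrite('pics/w4.png',w)
E
```

```text
t 9.02 local [ -97.9 -118.9  102.3] F_local [-1.51  0.01  0.06] open 0.0
turn to goal [ 0.0009 -0.0025 -0.0027]
(-97, -122, 39) [0.0033 0.0633 0.001 ]
```

View pics/w4.png

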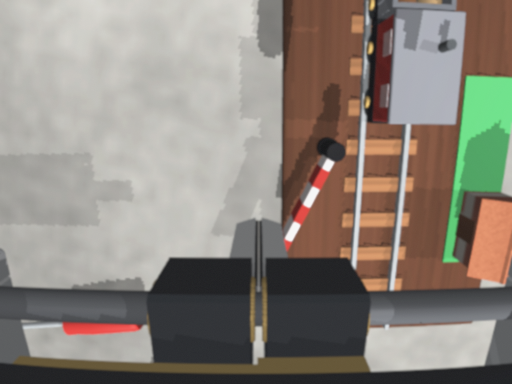

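```bash
python3 - <<'E'
from h import *
s=observe();M=R.from_quat(s['tcp_rot']).as_matrix();e=np.array(s['ee_pos']);c=camera('wrist');m=np.array(c['mount']);K=np.array(c['intrinsics']);D=np.array(c['distortion'])
for n,p,z in[('pivot',(338,150),54),('tip',(288,245),50),('base',(334,158),50),('vantailL',(388,121),83),('vantailR',(457,124),83)]:
    x=cv2.undistortPoints(np.array([[p]],float),K,D)[0,0];o=Q.T@(M@m[:3,3]+e-O);d=Q.T@M@m[:3,:3]@[x[0],x[1],1];print(n,(o+d*(z-o[2])/d[2]).round(1))
E
```

```text
pivot [-47.5 -74.2  54. ]
tip [ -80.7 -146.8   50. ]
base [-49.1 -80.4  50. ]
vantailL [-24.8 -53.3  83. ]
vantailR [ 18.8 -54.4  83. ]
```

Request:
carry_out --increments '[[[0,0,0,0.003,0.01,0,0],[0,0,0,0.003,0.02,0,0],[0,0,0,0.003,0.03,0,0],[0,0,0,0.003,0.04,0,0],[0,0,0,0.003,0.05,0,0],[0,0,0,0.003,0.06,0,0],[0,0,0,0.003,0.063,0,0],[0,0,0,0.003,0.063,0,0]]]'

```text
t: 9.78
ee_pos: [503.4, -135.4, 38.3]
tcp_rot: [0.544, -0.453, 0.452, -0.543]
contact_force: [0.7, -0.6, 0.4]
opening: 0.5
```

```bash
python3 - <<'E'
from h import *
M,p=st()
for a in range(-115,1,5):
    t=np.radians(a);u=np.array([np.cos(t),np.sin(t)]);n=np.array([-u[1],u[0]]);d=12.5*abs(n[0])+8*abs(n[1])+3
    w=np.array([-46,-76])+60*u-d*n
    print(a,w.round(1),'tool x,z shift',((M.T@Q@np.array([*(w-p[:2]),0]))[[0,2]]).round(1))
E
```

```text
t 9.78 local [ -97.5 -123.6   38.3] F_local [ 0.55 -0.73  0.41] open 0.5
turn to goal [ 0.0026 -0.0035  0.0003]
-115 [ -87.4 -122.9] tool x,z shift [-0.7 10.1]
-110 [ -82.9 -126.4] tool x,z shift [ 2.8 14.6]
-105 [ -78.1 -129.5] tool x,z shift [ 5.9 19.4]
-100 [ -72.9 -132.2] tool x,z shift [ 8.5 24.7]
-95 [ -67.3 -134.4] tool x,z shift [10.7 30.2]
-90 [ -61.5 -136. ] tool x,z shift [12.3 36. ]
-85 [ -56.9 -137.2] tool x,z shift [13.5 40.7]
-80 [ -52. -138.] tool x,z shift [14.3 45.5]
-75 [ -47.  -138.4] tool x,z shift [14.6 50.5]
-70 [ -41.9 -138.4] tool x,z shift [14.6 55.6]
-65 [ -36.7 -137.9] tool x,z shift [14.1 60.9]
-60 [ -31.4 -136.9] tool x,z shift [13.1 66.1]
-55 [ -26.2 -135.4] tool x,z shift [11.6 71.3]
-50 [ -21.  -133.4] tool x,z shift [ 9.5 76.5]
-45 [ -15.9 -130.8] tool x,z shift [ 6.9 81.6]
-40 [ -11.1 -127.7] tool x,z shift [ 3.8 86.4]
-35 [  -6.4 -124.1] tool x,z shift [ 0.2 91.1]
-30 [  -2.1 -120. ] tool x,z shift [-3.9 95.4]
-25 [   1.8 -115.4] tool x,z shift [-8.5 99.3]
-20 [   5.3 -110.4] tool x,z shift [-13.5 102.8]
-15 [   8.3 -105. ] tool x,z shift [-18.9 105.8]
-10 [ 10.8 -99.3] tool x,z shift [-24.7 108.2]
-5 [ 12.7 -93.2] tool x,z shift [-30.7 110.1]
0 [ 14. -87.] tool x,z shift [-37.  111.4]
```

Request:
carry_out --increments '[[[0,0,0,0,0,0.01,0],[0,0,0,0.003,0,0.015,0],[0,0,0,0.006,0,0.02,0],[0,0,0,0.009,0,0.025,0],[0,0,0,0.011,0,0.031,0],[0,0,0,0.0125,0,0.037,0],[0,0,0,0.014,0,0.043,0],[0,0,0,0.0145,0,0.05,0]]]'

```text
t: 10.45
ee_pos: [556.3, -141.3, 40.0]
tcp_rot: [0.544, -0.452, 0.453, -0.543]
contact_force: [-1.7, 0.7, -0.0]
opening: 0.1
```

```bash
python3 - <<'E'
from h import *
st();w=camera('wrist')['color'][:,:,::-1];cv2.imwrite('pics/w5.png',w)
E
```

```text
t 10.45 local [ -46.6 -139.2   40. ] F_local [-1.55  1.   -0.03] open 0.1
turn to goal [ 0.0008 -0.004   0.0021]
```

View pics/w5.png

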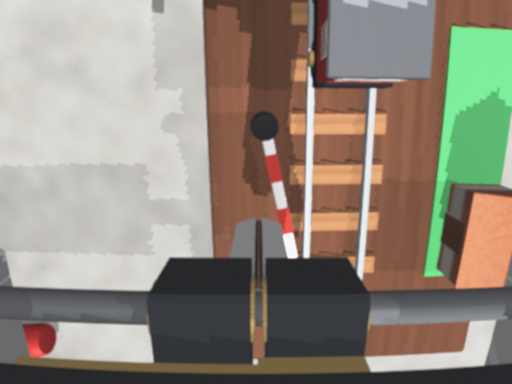

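The arm is being pushed as planned: it now runs from (264,126) to (292,255), about −75°, with the finger behind it. Continuing the arc.

Request:
carry_out --increments '[[[0,0,0,0,0,0.006,0],[0,0,0,-0.001,0,0.011,0],[0,0,0,-0.002,0,0.017,0],[0,0,0,-0.0035,0,0.022,0],[0,0,0,-0.0055,0,0.027,0],[0,0,0,-0.008,0,0.032,0],[0,0,0,-0.011,0,0.037,0],[0,0,0,-0.0145,0,0.041,0]]]'

```text
t: 11.17
ee_pos: [594.4, -119.1, 40.2]
tcp_rot: [0.544, -0.452, 0.453, -0.543]
contact_force: [-0.4, -0.8, -0.2]
opening: 0.4
```

Request:
carry_out --increments '[[[0,0,0,-0.004,0,0.004,0],[0,0,0,-0.0085,0,0.008,0],[0,0,0,-0.0135,0,0.0115,0],[0,0,0,-0.019,0,0.0145,0],[0,0,0,-0.0235,0,0.0165,0],[0,0,0,-0.028,0,0.018,0],[0,0,0,-0.0315,0,0.019,0],[0,0,0,-0.034,0,0.02,0]]]'

```text
t: 11.83
ee_pos: [607.3, -81.7, 40.1]
tcp_rot: [0.544, -0.452, 0.453, -0.543]
contact_force: [-0.3, -1.7, -0.6]
opening: 0.3
```

```bash
python3 - <<'E'
from h import *
st();w=camera('wrist')['color'][:,:,::-1];cv2.imwrite('pics/w6.png',w)
E
```

```text
t 11.83 local [ 14.6 -90.1  40.1] F_local [-0.64 -1.59 -0.58] open 0.3
turn to goal [-0.0004 -0.0034  0.0021]
```

View pics/w6.png

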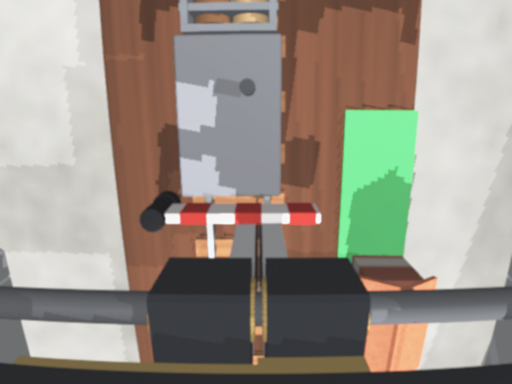

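Arm runs from (165,214) to (320,214), nearly square across the track behind the van (tail at row about 195). I'll nudge it to its end stop.

Request:
carry_out --increments '[[[0,0,0,-0.001,0,0,0],[0,0,0,-0.002,0,0,0],[0,0,0,-0.003,0,0,0],[0,0,0,-0.0035,0,0,0],[0,0,0,-0.004,0,0,0],[0,0,0,-0.0045,0,0,0],[0,0,0,-0.005,0,0,0],[0,0,0,-0.005,0,0,0]]]'

```text
t: 12.55
ee_pos: [607.3, -81.0, 40.3]
tcp_rot: [0.545, -0.45, 0.455, -0.542]
contact_force: [2.5, -7.7, -2.5]
opening: 0.4
```

It's at the end stop (7.7 N, no more travel). Withdrawing straight back, then up.

Request:
carry_out --increments '[[[0,0,0,0.006,0,0,0],[0,0,0,0.015,0,0,0],[0,0,0,0.03,0,0,0],[0,0,0,0.05,0,0,0],[0,0,0,0.07,-0.02,0,0],[0,0,0,0.08,-0.05,0,0],[0,0,0,0.09,-0.08,0,0],[0,0,0,0.09,-0.11,0,0]]]'

```text
t: 13.22
ee_pos: [622.3, -168.5, 150.8]
tcp_rot: [0.544, -0.453, 0.453, -0.542]
contact_force: [0.4, -0.4, -0.9]
opening: 0.1
```

Request:
carry_out --increments '[[[0,0,0,0.02,-0.02,0,0],[0,0,0,0.04,-0.04,0,0],[0,0,0,0.06,-0.05,0,0],[0,0,0,0.08,-0.05,0,0],[0,0,0,0.1,-0.05,0,0],[0,0,0,0.1,-0.05,0,0],[0,0,0,0.1,-0.05,0,0],[0,0,0,0.1,-0.05,0,0]]]'

```text
t: 13.88
ee_pos: [640.5, -263.6, 200.0]
tcp_rot: [0.544, -0.452, 0.452, -0.543]
contact_force: [-1.1, 0.8, -0.8]
opening: 0.2
```

```bash
python3 - <<'E'
from h import *
st()
w=camera('wrist')['color'][:,:,::-1];t=camera('top')['color'][:,:,::-1][120:215,180:345]
s=camera('side')['color'][:,:,::-1][150:240,150:310]
r=lambda a,z:cv2.resize(a,z,interpolation=cv2.INTER_CUBIC)
cv2.imwrite('pics/end.png',np.vstack([np.hstack([r(w,(400,300)),r(s,(400,300))]),np.hstack([r(t,(521,300)),np.zeros((300,279,3),np.uint8)])]))
E
```

```text
t 13.88 local [  13.5 -274.9  200. ] F_local [-0.91  0.95 -0.84] open 0.2
turn to goal [ 0.0004 -0.0037  0.0005]
```

View pics/end.png

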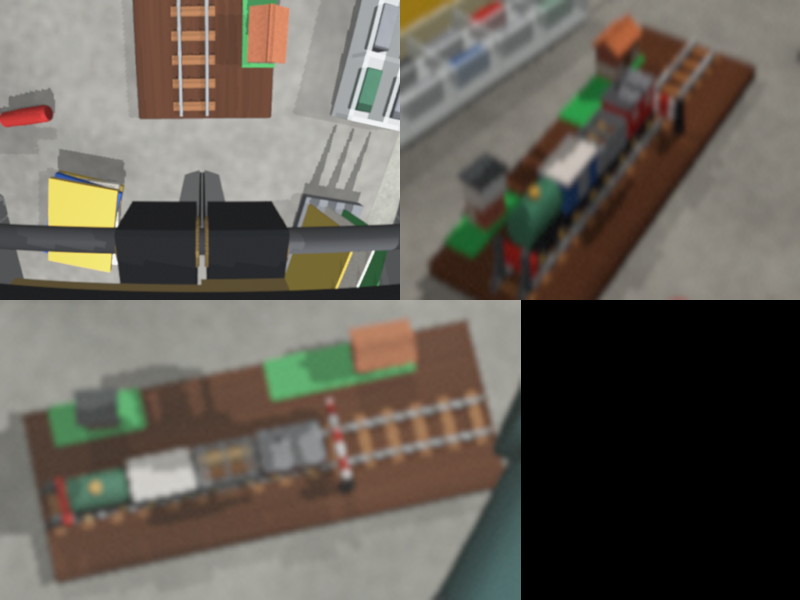

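In the final top view (lower left) the row runs from the buffer stop (62,500) to the van tail (327,445). The barrier is square across the rails from (347,483) to (330,402), the bystanders are in place and the hand is clear.

```bash
python3 -c "
from h import *
print(ctrl.job_done())"
```

```text
the job is handed in; nothing more can be done
None
```

I pushed the guard's van with the closed fingertips until all four wagons stood against the buffer stop. Then I swept the barrier arm round to its end stop, backed off and handed the job in at about 14 s.

- **Wagons:** the row pushed at about 4–6 N. At the stop the force rose to 15 N with no further movement, and the fingertip's final position agrees with the van being at its home place to within a few millimetres.
- **Barrier:** the arm stopped moving at 7.7 N against its end stop. The final top view shows it square across the rails behind the van.
- **Clearance:** the hand ended 200 mm above the table, with only about 1 N of sensor noise. In the last pictures the shed and signal box stand where they did. The screwdriver and booklets were only partly in view, and the shunter, paint pot and cash box were not re-checked; the hand never went near those three.
- **Disagreement:** the top and wrist cameras differed by up to about 8 mm on the barrier pivot and about 3 mm on the van's centre line. I used in-between values and relied on the forces for the final contacts.

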